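Weigh a camera lens on a two-pan balance

ROBOT

A 7-joint arm with a two-finger parallel gripper is mounted at the origin on the work surface. World frame = base frame: x ahead of the robot, y to its left, z up, the work surface at z = 0. Lengths are in m, angles in rad, forces in N, time in s.
With the tool pointing down it reaches from about 0.425 to 0.875 m from the base axis. Payload 4.7 kg.
Tool frame: the origin (TCP) lies at the very end of the fingers, on their centre line; the grasp point (between the pads) lies 19 mm behind it; z points along the fingers, y is the line along which they close (so a half turn about z gives the same grasp; the last joint's range is limited). The gripper opens to 87 mm and grips with 3 to 60 N. Pads are 19 mm wide; open, the fingers measure 117 mm over their backs; the gripper's body (75 mm by 190 mm) begins 51 mm behind the grasp point.
Start: joints at [-1.28, 0.321, -0.07, 1.45, 0.023, 1.371, -0.057], TCP at [0.178, 0.625, 0.184] pointing down, gripper open.
Joint ranges: [-2.86, 2.86], [-0.3, 2.09], [-1.38, 1.24], [0.06, 2.45], [-1.56, 4.7], [0.09, 2.05], [-2.69, 2.69]. Speed limits (rad/s): [2.57, 2.57, 3.14, 3.14, 3.14, 3.14, 3.14].

INTERFACE

Orientations are given as a rotation vector (axis times angle).
In Python, from bench import ctrl, vision gives the robot as it stands.
- The arm moves only by the tool jog_arm, never from a script. Its argument "increments" is a list of rows, each an object of numbers: "tx", "ty", "tz": the shift along the tool's x, y, z in mm; "wx", "wy", "wz": the turn, a rotation vector about the tool's x, y, z in rad; "gripper": the opening, from 0 (shut) to 1 (fully open). In form: [{"tx": .., "ty": .., "tz": .., "wx": .., "wy": .., "wz": .., "gripper": ..}, ...]. A call has exactly 5 rows; each row is the pose to reach, as a shift and turn from the pose commanded when the call began, along the tool's axes at that moment; what a row does not reach only later rows make up. A row lasts 1/12 s, in which the tool goes at most 41.7 mm and 7.16 degrees, less where a joint would pass 70% of its speed; a pose out of reach is approached as far as the arm can. A call with a gripper value outside its range is refused whole. The fingers move at their own pace and stop on an object; "grip_force" is the grip in N (left out, the last holds). Time passes only in rows, so rows that repeat a pose let the fingers close, or fill a call up. It gives the time, the measured TCP pose, the force, the opening and the grip force at its end, in the units of the state.
- ctrl.get_state(): the state, without advancing time (a new reading comes with each control period).
- vision.get_image(name): name is "scene" or "top" or "wrist"; returns a dict with "color" (420x560x3 uint8, blue, green, red), "fx", "fy", "cx", "cy" (pixels), "k1" (the pictures are not rectified: a ray, as slopes to the right and down, at radius r is drawn at 1 + k1 r^2 times it, then the intrinsics apply), "extrinsics" (4x4, takes a point from world to camera coordinates). Camera axes: x right, y down, z forward; pixel columns grow to the right and rows downward; lengths in m; the calibration is good to about 2 mm. A picture is of the moment at which its call begins. There is no depth.
- ctrl.close_job(): hands the job in; it is judged then, once.
Trained networks look in the newest picture that a camera, given by its name, has taken for a name from the list of things; names that differ only in an ending like _2 or _b are one class to them, and where a whole thing is asked for, a point or a joint stands for the part that bears it (a point fixed in the world has none). Each returns a list of dicts, best first, with "conf" (0 to 1); they miss things now and then, are a little off and sometimes report something else, mostly with a low value. They report only what shows in the picture. A call takes as long as a camera call. They do not tell look-alikes from the thing itself.
- vision.spot_in(camera, thing): "bbox" ([left, top, right, bottom] in pixels, round what is visible of it).
The state is a dict: "time": time; "joint_positions": joint angles; "qd": joint speeds; "joint_torque": joint torques, N m; "position": TCP position; "tool_rot": TCP orientation; "ft_force": force on the tool from outside, world axes, zero at the start; "torque": the same for the moment, N m; "grip_width": opening from 0.0 (shut) to 1.0 (fully open); "grip_force": force on a finger pad.
Only numpy, scipy, OpenCV 4.12 (cv2) and the standard library are available. Lean on these libraries where they do the work, as an engineer would, in place of code of your own. Each camera call takes 0.05 s, during which the arm holds its last target. There are 200 camera calls.

TASK

On the lens-repair bench a 300 g lens stands on one pan of the balance. Gently set the brass weights that add up to 300 g upright on the empty pan so that the beam comes level, and leave the weight you do not need where it stands.

Things in the scene. Friction and masses are not known exactly. Their poses are not given: they have to be found in the camera images.
- pan: Empty flat steel pan, 130 mm wide, no rim. Origin 15 mm under the centre of its top face, z up; it stays level and sinks as it is loaded. Origin is 95 mm above the table when the beam is level, 108 at the start, 82 at the lower stop; over 50 g unbalance holds it at a stop. +y runs along the beam: index plate (top 161 mm up) 130 mm off, other pan with the loose lens (60 wide, 62 tall) 260 mm off.
- weight_100: brass weight of 100 g, the smallest of three on the table, standing upright: a cylinder 25 mm in diameter and 22 mm tall with a small round knob above it (15 mm wide, top at 34 mm). Origin at the centre of its underside, z up along its axis.
- weight_200: brass weight of 200 g, the middle one, standing upright: a cylinder 32 mm in diameter and 27 mm tall with a round knob above it (20 mm wide, top at 41 mm). Origin at the centre of its underside, z up along its axis.
- weight_500: brass weight of 500 g, the largest, standing upright: a cylinder 44 mm in diameter and 37 mm tall with a round knob above it (27 mm wide, top at 55 mm). Origin at the centre of its underside, z up along its axis.
There are look-alikes about, which are no part of the job. What is shaped like the weight_200 but turquoise is not meant.

How it is judged:
By the outcome, as a careful person would: the job done as asked, in the order asked, and still so for the second after the job is handed in, with the robot touching nothing.
It also fails if it takes over 66 s, if anything falls off the work surface, if the arm or the gripper's body presses on something with over 40 N, if the wrist force passes 120 N, or if a joint passes its speed limit or range.

## Working session

There is one attempt and no reset: what is moved stays moved. The work goes in short steps, Python scripts to look and compute and a tool call to move; the robot and the scene stay as the last step left them, time stands still between calls to the robot, and variables do not carry over. Pictures are saved under pics/ and viewed, at most 10 in all, crops included, and the job is handed in when it is done.

Besides the shell and the picture viewer there is one more tool, called after "Emit:" in YAML: its name, and indented under it one key for each argument. jog_arm: Moves the arm, as the interface text tells. Its arguments: {"type":"object","properties":{"increments":{"type":"array"},"grip_force":{"type":"number"}},"required":["increments"]}

```bash
ls; mkdir -p pics; cat > h.py <<'E'
import numpy as np, cv2
from bench import ctrl, vision
def ray(im,u,v):
    x=(u-im["cx"])/im["fx"]; y=(v-im["cy"])/im["fy"]
    K=np.eye(3); p=cv2.undistortPoints(np.array([[[x,y]]],float),K,np.array([im["k1"],0,0,0,0.]))[0,0]
    E=np.array(im["extrinsics"]); R=E[:3,:3]; c=-R.T@E[:3,3]
    return c, R.T@np.array([p[0],p[1],1])
def onz(im,u,v,z):
    c,d=ray(im,u,v); return c+d*(z-c[2])/d[2]
def proj(im,P):
    E=np.array(im["extrinsics"]); q=E[:3,:3]@np.array(P)+E[:3,3]; x,y=q[:2]/q[2]; s=1+im["k1"]*(x*x+y*y)
    return np.array([x*s*im["fx"]+im["cx"],y*s*im["fy"]+im["cy"]])
E
python3 - <<'E'
from h import *
for n in ["scene","top"]:
    im=vision.get_image(n); cv2.imwrite(f"pics/{n}0.png",im["color"])
    for t in ["pan","weight_100","weight_200","weight_500"]:
        for r in vision.spot_in(n,t)[:4]:
            b=r["bbox"]; u,v=(b[0]+b[2])/2,(b[1]+b[3])/2
            print(n,t,round(r["conf"],2),np.round(b),onz(im,u,v,0.123 if t=="pan" else 0.02).round(3))
print(ctrl.get_state())
E
```

```text
pics
scene pan 0.66 [333. 212. 420. 264.] [ 0.562 -0.027  0.123]
scene weight_100 0.97 [226. 252. 251. 287.] [ 0.627 -0.233  0.02 ]
scene weight_100 0.86 [202. 219. 218. 242.] [ 0.56  -0.339  0.02 ]
scene weight_100 0.85 [208. 197. 224. 224.] [ 0.499 -0.37   0.02 ]
scene weight_100 0.77 [208. 176. 221. 199.] [ 0.426 -0.426  0.02 ]
scene weight_200 0.97 [226. 252. 251. 287.] [ 0.627 -0.233  0.02 ]
scene weight_200 0.86 [202. 219. 218. 242.] [ 0.56  -0.339  0.02 ]
scene weight_200 0.85 [208. 197. 224. 224.] [ 0.499 -0.37   0.02 ]
scene weight_200 0.77 [208. 176. 221. 199.] [ 0.426 -0.426  0.02 ]
scene weight_500 0.97 [226. 252. 251. 287.] [ 0.627 -0.233  0.02 ]
scene weight_500 0.86 [202. 219. 218. 242.] [ 0.56  -0.339  0.02 ]
scene weight_500 0.85 [208. 197. 224. 224.] [ 0.499 -0.37   0.02 ]
scene weight_500 0.77 [208. 176. 221. 199.] [ 0.426 -0.426  0.02 ]
top pan 0.57 [160. 165. 230. 232.] [ 0.553 -0.034  0.123]
top weight_100 0.78 [351. 192. 366. 211.] [ 0.558 -0.345  0.02 ]
top weight_100 0.7 [370. 229. 387. 243.] [ 0.486 -0.38   0.02 ]
top weight_100 0.67 [396. 255. 415. 272.] [ 
[... 635 characters left out ...]
: array([-1.27990502,  0.32103543, -0.0701188 ,  1.45056069,  0.02262372,
        1.37079302, -0.05688496]), 'qd': array([-6.78162280e-05, -3.48398619e-04,  1.35944520e-03, -1.71182825e-03,
       -4.57812074e-04,  1.15174258e-03,  7.06672541e-04]), 'joint_torque': array([-3.61813875e-05, -4.90603244e+01, -4.02547298e-01, -3.12466550e+01,
       -6.36151875e-02,  3.45189997e-02,  3.46829279e-05]), 'position': array([0.17764784, 0.62524539, 0.18393314]), 'tool_rot': array([ 4.33297480e-01,  3.11150586e+00, -2.52179044e-05]), 'ft_force': array([-0.59301594,  0.53319875, -0.35401576]), 'torque': array([-0.02796205,  0.02073139,  0.01775049]), 'grip_force': 0.0, 'grip_width': 1.0040320213874152}
```

View pics/scene0.png

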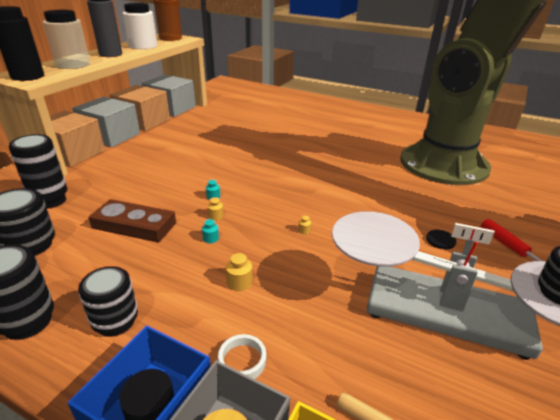

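View pics/top0.png

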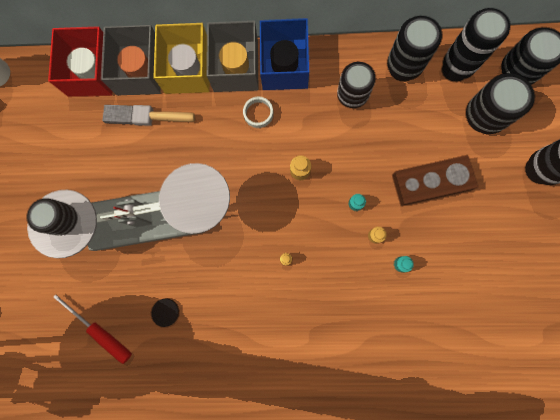

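The top picture shows three brass weights: large at (300,167), middle at (378,235) and small at (286,259). The turquoise look-alikes are at (357,202) and (404,264). The empty pan is at (194,198), and the lens is at (50,217).

So weight_500 is (300,167), weight_200 is (378,235) and weight_100 is (286,259). I'll measure those and check the choice in one crop.

```bash
python3 - <<'E'
from h import *
im=vision.get_image("top"); c=im["color"]; hsv=cv2.cvtColor(c,cv2.COLOR_BGR2HSV)
for n,(u,v) in dict(w500=(300,167),w200=(378,235),w100=(286,259)).items():
    print(n,hsv[v,u], c[v-14:v+14,u-14:u+14].shape)
m=cv2.inRange(hsv,(0,0,140),(180,60,255))
k,l,s,ce=cv2.connectedComponentsWithStats(m)
for i in range(1,k):
    if s[i,4]>1500: print("white",s[i],ce[i].round(1),onz(im,*ce[i],0.123).round(4))
b=cv2.resize(c[140:290,230:430],None,fx=4,fy=4,interpolation=cv2.INTER_CUBIC)
cv2.imwrite("pics/crop.png",b)
i=im; cam=-np.array(i["extrinsics"])[:3,:3].T@np.array(i["extrinsics"])[:3,3]; print("cam",cam)
im2=vision.get_image("scene")
for n,z,(u,v),(u2,v2) in [("w200",.041,(378,234),(215,203)),("w100",.034,(286,258),(305,219))]:
    print(n,onz(im,u,v,z-.007).round(4),onz(im2,u2,v2,z-.007).round(4))
E
```

```text
w500 [ 19 167 221] (28, 28, 3)
w200 [ 19 167 226] (28, 28, 3)
w100 [ 19 167 224] (28, 28, 3)
white [ 132  164   97   76 4573] [187.  200.9] [ 0.5488 -0.0197  0.123 ]
cam [ 0.41567384 -0.20752701  0.7958681 ]
w200 [ 0.4898 -0.3765  0.034 ] [ 0.4936 -0.3746  0.034 ]
w100 [ 0.4467 -0.1943  0.027 ] [ 0.4448 -0.1934  0.027 ]
```

View pics/crop.png

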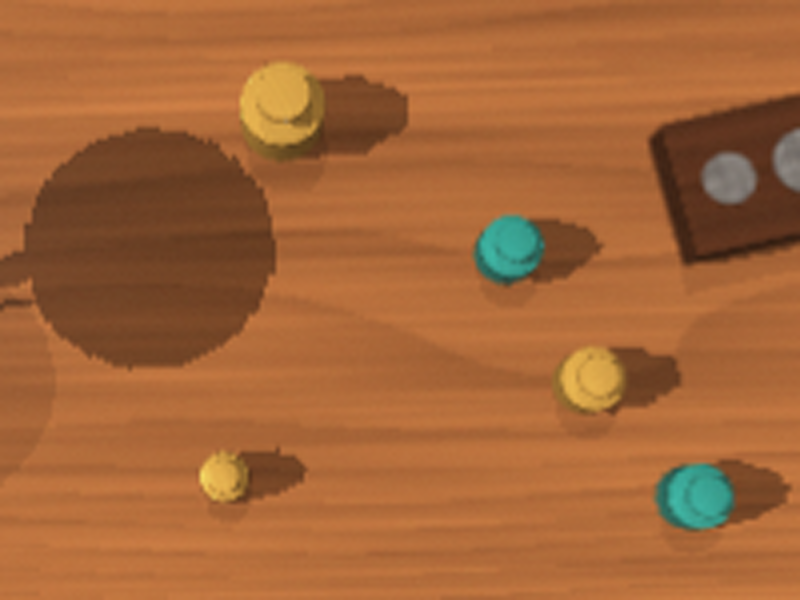

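The crop confirms it: brass small at (286,257), middle at (380,234) and large at (300,164), with both turquoise pieces separate.

```bash
cat >> h.py <<'E'
def plan(wps,start=None):
    s=ctrl.get_state()
    from scipy.spatial.transform import Rotation as R
    M=R.from_rotvec(s["tool_rot"]).as_matrix()
    p=list(s["position"])+[np.arctan2(M[1,1],M[0,1])] if start is None else start
    print("now",np.round(p,4),"zaxis",M[:,2].round(3),"w",round(s["grip_width"],3),"t",round(s["time"],2))
    for w in wps:
        d=np.array(w[:3])-p[:3]; t=p[3]
        print(w,"tx %.1f ty %.1f tz %.1f wz %.3f  len %.0f"%(1e3*(-np.sin(t)*d[0]+np.cos(t)*d[1]),1e3*(np.cos(t)*d[0]+np.sin(t)*d[1]),-1e3*d[2],-(w[3]-t),1e3*np.linalg.norm(d)))
        p=w
E
python3 - <<'E'
from h import *
im=vision.get_image("top")
a=onz(im,194.5,198,.123);b=onz(im,61,223,.097);print(a,b,b-a, np.degrees(np.arctan2(-(b-a)[0],(b-a)[1])))
for n,z,u,v in [("w200",.041,380,234),("w100",.034,286,256.5),("w500",.055,300.5,164)]: print(n,onz(im,u,v,z).round(4))
D=np.pi/180
plan([[.30,.52,.22,55*D],[.42,.39,.22,35*D],[.51,.23,.22,15*D],[.55,.04,.22,10*D],[.54,-.15,.22,10*D],[.51,-.34,.18,10*D]])
E
```

```text
[ 0.55376269 -0.03320932  0.123     ] [0.5180988  0.22425357 0.097     ] [-0.03566389  0.25746289 -0.026     ] 7.886454267522592
w200 [ 0.489  -0.3788  0.041 ]
w100 [ 0.4493 -0.1945  0.034 ]
w500 [ 0.6311 -0.228   0.055 ]
now [0.1776 0.6253 0.184  1.294 ] zaxis [ 0.  0. -1.] w 1.001 t 0.65
[0.3, 0.52, 0.22, 0.9599310885968813] tx -146.5 ty -67.8 tz -36.0 wz 0.334  len 165
[0.42, 0.39, 0.22, 0.6108652381980153] tx -172.9 ty -37.7 tz -0.0 wz 0.349  len 177
[0.51, 0.23, 0.22, 0.2617993877991494] tx -182.7 ty -18.0 tz -0.0 wz 0.349  len 184
[0.55, 0.04, 0.22, 0.17453292519943295] tx -193.9 ty -10.5 tz -0.0 wz 0.087  len 194
[0.54, -0.15, 0.22, 0.17453292519943295] tx -185.4 ty -42.8 tz -0.0 wz -0.000  len 190
[0.51, -0.34, 0.18, 0.17453292519943295] tx -181.9 ty -62.5 tz 40.0 wz -0.000  len 196
```

Emit:
jog_arm:
  increments:
    - {"tx": -29,"ty": -14,"tz": -7,"wz": 0.067}
    - {"tx": -58,"ty": -27,"tz": -14,"wz": 0.134}
    - {"tx": -88,"ty": -41,"tz": -22,"wz": 0.2}
    - {"tx": -117,"ty": -54,"tz": -29,"wz": 0.267}
    - {"tx": -146,"ty": -68,"tz": -36,"wz": 0.334}

```text
validation failed for argument at $.in...
```

Emit:
jog_arm:
  increments:
    - {"tx": -35,"ty": -8,"wz": 0.07}
    - {"tx": -69,"ty": -15,"wz": 0.14}
    - {"tx": -104,"ty": -23,"wz": 0.21}
    - {"tx": -138,"ty": -30,"wz": 0.28}
    - {"tx": -173,"ty": -38,"wz": 0.349}

```text
validation failed for argument at $.in...
```

Emit:
jog_arm:
  increments:
    - {"tx": -37,"ty": -4,"wz": 0.07}
    - {"tx": -73,"ty": -7,"wz": 0.14}
    - {"tx": -110,"ty": -11,"wz": 0.21}
    - {"tx": -146,"ty": -14,"wz": 0.28}
    - {"tx": -183,"ty": -18,"wz": 0.349}

```text
validation failed for argument at $.in...
```

Emit:
jog_arm:
  increments:
    - {"tx": -39,"ty": -2,"wz": 0.017}
    - {"tx": -78,"ty": -4,"wz": 0.035}
    - {"tx": -116,"ty": -6,"wz": 0.052}
    - {"tx": -155,"ty": -8,"wz": 0.07}
    - {"tx": -194,"ty": -10,"wz": 0.087}

```text
validation failed for argument at $.in...
```

Emit:
jog_arm:
  increments:
    - {"tx": -37,"ty": -9}
    - {"tx": -74,"ty": -17}
    - {"tx": -111,"ty": -26}
    - {"tx": -148,"ty": -34}
    - {"tx": -185,"ty": -43}

```text
validation failed for argument at $.in...
```

Emit:
jog_arm:
  increments:
    - {"tx": -37,"ty": -13,"tz": 8}
    - {"tx": -75,"ty": -26,"tz": 16}
    - {"tx": -112,"ty": -39,"tz": 24}
    - {"tx": -150,"ty": -52,"tz": 32}
    - {"tx": -182,"ty": -62,"tz": 40}

```text
validation failed for argument at $.in...
```

All seven keys are needed.

Emit:
jog_arm:
  increments:
    - {"tx": -29,"ty": -14,"tz": -7,"wx": 0,"wy": 0,"wz": 0.067,"gripper": 1}
    - {"tx": -58,"ty": -27,"tz": -14,"wx": 0,"wy": 0,"wz": 0.134,"gripper": 1}
    - {"tx": -88,"ty": -41,"tz": -22,"wx": 0,"wy": 0,"wz": 0.2,"gripper": 1}
    - {"tx": -117,"ty": -54,"tz": -29,"wx": 0,"wy": 0,"wz": 0.267,"gripper": 1}
    - {"tx": -146,"ty": -68,"tz": -36,"wx": 0,"wy": 0,"wz": 0.334,"gripper": 1}

```text
time: 1.07
position: [0.3006, 0.519, 0.2205]
tool_rot: [0.949, 2.995, 0.001]
ft_force: [0.2, 0.5, 0.8]
grip_width: 0.999
grip_force: 0.0
```

Emit:
jog_arm:
  increments:
    - {"tx": -35,"ty": -8,"tz": 0,"wx": 0,"wy": 0,"wz": 0.07,"gripper": 1}
    - {"tx": -69,"ty": -15,"tz": 0,"wx": 0,"wy": 0,"wz": 0.14,"gripper": 1}
    - {"tx": -104,"ty": -23,"tz": 0,"wx": 0,"wy": 0,"wz": 0.21,"gripper": 1}
    - {"tx": -138,"ty": -30,"tz": 0,"wx": 0,"wy": 0,"wz": 0.28,"gripper": 1}
    - {"tx": -173,"ty": -38,"tz": 0,"wx": 0,"wy": 0,"wz": 0.349,"gripper": 1}

```text
time: 1.48
position: [0.4203, 0.3885, 0.2203]
tool_rot: [-1.455, -2.784, -0.001]
ft_force: [-0.1, 0.2, 0.7]
grip_width: 1.0
grip_force: 0.0
```

Emit:
jog_arm:
  increments:
    - {"tx": -37,"ty": -4,"tz": 0,"wx": 0,"wy": 0,"wz": 0.07,"gripper": 1}
    - {"tx": -73,"ty": -7,"tz": 0,"wx": 0,"wy": 0,"wz": 0.14,"gripper": 1}
    - {"tx": -110,"ty": -11,"tz": 0,"wx": 0,"wy": 0,"wz": 0.21,"gripper": 1}
    - {"tx": -146,"ty": -14,"tz": 0,"wx": 0,"wy": 0,"wz": 0.28,"gripper": 1}
    - {"tx": -183,"ty": -18,"tz": 0,"wx": 0,"wy": 0,"wz": 0.349,"gripper": 1}

```text
time: 1.9
position: [0.5103, 0.228, 0.2203]
tool_rot: [-1.916, -2.49, -0.002]
ft_force: [0.3, 0.7, 0.2]
grip_width: 1.001
grip_force: 0.0
```

Emit:
jog_arm:
  increments:
    - {"tx": -39,"ty": -2,"tz": 0,"wx": 0,"wy": 0,"wz": 0.017,"gripper": 1}
    - {"tx": -78,"ty": -4,"tz": 0,"wx": 0,"wy": 0,"wz": 0.035,"gripper": 1}
    - {"tx": -116,"ty": -6,"tz": 0,"wx": 0,"wy": 0,"wz": 0.052,"gripper": 1}
    - {"tx": -155,"ty": -8,"tz": 0,"wx": 0,"wy": 0,"wz": 0.07,"gripper": 1}
    - {"tx": -194,"ty": -10,"tz": 0,"wx": 0,"wy": 0,"wz": 0.087,"gripper": 1}

```text
time: 2.32
position: [0.5504, 0.0377, 0.2203]
tool_rot: [2.019, 2.406, 0.002]
ft_force: [0.6, 0.5, -0.3]
grip_width: 1.002
grip_force: 0.0
```

Emit:
jog_arm:
  increments:
    - {"tx": -37,"ty": -9,"tz": 0,"wx": 0,"wy": 0,"wz": 0,"gripper": 1}
    - {"tx": -74,"ty": -17,"tz": 0,"wx": 0,"wy": 0,"wz": 0,"gripper": 1}
    - {"tx": -111,"ty": -26,"tz": 0,"wx": 0,"wy": 0,"wz": 0,"gripper": 1}
    - {"tx": -148,"ty": -34,"tz": 0,"wx": 0,"wy": 0,"wz": 0,"gripper": 1}
    - {"tx": -185,"ty": -43,"tz": 0,"wx": 0,"wy": 0,"wz": 0,"gripper": 1}

```text
time: 2.73
position: [0.5399, -0.1519, 0.2204]
tool_rot: [2.018, 2.407, 0.002]
ft_force: [0.8, 0.2, -0.6]
grip_width: 1.003
grip_force: 0.0
```

Emit:
jog_arm:
  increments:
    - {"tx": -39,"ty": -13,"tz": 8,"wx": 0,"wy": 0,"wz": 0,"gripper": 1}
    - {"tx": -78,"ty": -26,"tz": 16,"wx": 0,"wy": 0,"wz": 0,"gripper": 1}
    - {"tx": -115,"ty": -39,"tz": 24,"wx": 0,"wy": 0,"wz": 0,"gripper": 0.7}
    - {"tx": -152,"ty": -52,"tz": 32,"wx": 0,"wy": 0,"wz": 0,"gripper": 0.7}
    - {"tx": -182,"ty": -62,"tz": 40,"wx": 0,"wy": 0,"wz": 0,"gripper": 0.7}

```text
time: 3.15
position: [0.5095, -0.3436, 0.18]
tool_rot: [2.02, 2.404, -0.001]
ft_force: [0.3, -0.2, -0.2]
grip_width: 0.852
grip_force: 0.0
```

```bash
python3 - <<'E'
from h import *
im=vision.get_image("wrist"); cv2.imwrite("pics/w1.png",im["color"])
for r in vision.spot_in("wrist","weight_200"): print(r)
print(proj(im,[.489,-.3788,.041]))
plan([])
E
```

```text
{'bbox': [243.1, 195.5, 273.0, 224.3], 'conf': 0.96}
{'bbox': [378.2, 87.8, 428.4, 130.9], 'conf': 0.71}
{'bbox': [234.8, 34.1, 258.5, 62.5], 'conf': 0.64}
{'bbox': [199.5, 226.3, 221.4, 248.2], 'conf': 0.61}
[255.96432515 215.38130617]
now [ 0.5064 -0.3472  0.1789  0.1649] zaxis [-0.003 -0.004 -1.   ] w 0.772 t 3.25
```

View pics/w1.png

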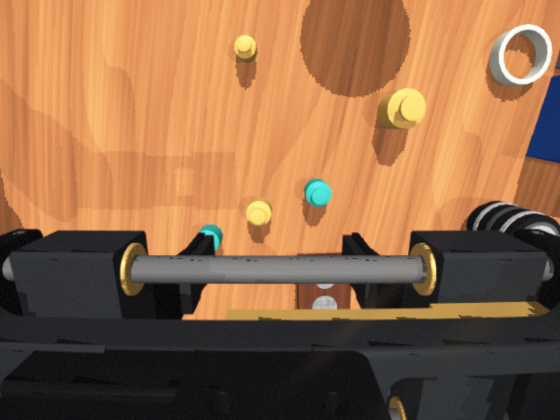

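The wrist view shows the brass 200 at (259,213) and turquoise pieces at (318,193) and (210,237). The 100 is at (245,45) and the 500 at (405,107). The projected 200 position agrees to about 3 px.

```bash
python3 - <<'E'
from h import *
im=vision.get_image("wrist");c=im["color"]; hsv=cv2.cvtColor(c,cv2.COLOR_BGR2HSV)
m=cv2.inRange(hsv,(18,140,190),(28,255,255))
r=vision.spot_in("wrist","weight_200"); 
for x in r: b=x["bbox"]; print(np.round(b), onz(im,(b[0]+b[2])/2,(b[1]+b[3])/2,.025).round(4))
for u,v,z in [(259,213,.041),(245,45,.034)]: print(onz(im,u,v,z).round(4))
D=np.pi/180
plan([[.4895,-.3775,.07,8*D],[.4895,-.3775,.005,8*D]])
E
```

```text
[248. 196. 278. 223.] [ 0.492  -0.3783  0.025 ]
[382.  82. 435. 126.] [ 0.636  -0.2278  0.025 ]
[310. 176. 332. 204.] [ 0.5574 -0.3425  0.025 ]
[238.  33. 260.  60.] [ 0.4493 -0.1993  0.025 ]
[199. 225. 226. 245.] [ 0.4339 -0.4214  0.025 ]
[ 0.4882 -0.3788  0.041 ]
[ 0.4456 -0.2005  0.034 ]
now [ 0.5101 -0.3411  0.1797  0.1724] zaxis [-0.001  0.    -1.   ] w 0.728 t 3.35
[0.4895, -0.3775, 0.07, 0.13962634015954636] tx -32.4 ty -26.5 tz 109.7 wz 0.033  len 117
[0.4895, -0.3775, 0.005, 0.13962634015954636] tx 0.0 ty 0.0 tz 65.0 wz -0.000  len 65
```

Emit:
jog_arm:
  increments:
    - {"tx": -11,"ty": -9,"tz": 37,"wx": 0,"wy": 0,"wz": 0.033,"gripper": 0.7}
    - {"tx": -22,"ty": -18,"tz": 73,"wx": 0,"wy": 0,"wz": 0.033,"gripper": 0.7}
    - {"tx": -33,"ty": -26,"tz": 110,"wx": 0,"wy": 0,"wz": 0.033,"gripper": 0.7}
    - {"tx": -33,"ty": -26,"tz": 110,"wx": 0,"wy": 0,"wz": 0.033,"gripper": 0.7}
    - {"tx": -33,"ty": -26,"tz": 110,"wx": 0,"wy": 0,"wz": 0.033,"gripper": 0.7}

```text
time: 3.77
position: [0.4907, -0.3751, 0.0689]
tool_rot: [-2.055, -2.372, -0.0]
ft_force: [1.3, -0.1, 1.0]
grip_width: 0.702
grip_force: 0.0
```

Emit:
jog_arm:
  increments:
    - {"tx": 0,"ty": 0,"tz": 20,"wx": 0,"wy": 0,"wz": 0,"gripper": 0.7}
    - {"tx": 0,"ty": 0,"tz": 40,"wx": 0,"wy": 0,"wz": 0,"gripper": 0.7}
    - {"tx": 0,"ty": 0,"tz": 55,"wx": 0,"wy": 0,"wz": 0,"gripper": 0.7}
    - {"tx": 0,"ty": 0,"tz": 65,"wx": 0,"wy": 0,"wz": 0,"gripper": 0.7}
    - {"tx": 0,"ty": 0,"tz": 65,"wx": 0,"wy": 0,"wz": 0,"gripper": 0.7}

```text
time: 4.18
position: [0.4927, -0.3754, 0.0052]
tool_rot: [-2.055, -2.376, -0.002]
ft_force: [0.6, 0.5, -0.1]
grip_width: 0.697
grip_force: 0.0
```

Emit:
jog_arm:
  increments:
    - {"tx": 0,"ty": 0,"tz": 0,"wx": 0,"wy": 0,"wz": 0,"gripper": 0.5}
    - {"tx": 0,"ty": 0,"tz": 0,"wx": 0,"wy": 0,"wz": 0,"gripper": 0.3}
    - {"tx": 0,"ty": 0,"tz": 0,"wx": 0,"wy": 0,"wz": 0,"gripper": 0.2}
    - {"tx": 0,"ty": 0,"tz": 0,"wx": 0,"wy": 0,"wz": 0,"gripper": 0.2}
    - {"tx": 0,"ty": 0,"tz": 0,"wx": 0,"wy": 0,"wz": 0,"gripper": 0.2}
  grip_force: 15

```text
time: 4.6
position: [0.4914, -0.3775, 0.0057]
tool_rot: [2.058, 2.372, 0.001]
ft_force: [0.1, 0.3, -0.0]
grip_width: 0.409
grip_force: 0.0
```

Emit:
jog_arm:
  increments:
    - {"tx": 0,"ty": 0,"tz": 0,"wx": 0,"wy": 0,"wz": 0,"gripper": 0.2}
    - {"tx": 0,"ty": 0,"tz": 0,"wx": 0,"wy": 0,"wz": 0,"gripper": 0.2}
    - {"tx": 0,"ty": 0,"tz": 0,"wx": 0,"wy": 0,"wz": 0,"gripper": 0.2}
    - {"tx": 0,"ty": 0,"tz": 0,"wx": 0,"wy": 0,"wz": 0,"gripper": 0.2}
    - {"tx": 0,"ty": 0,"tz": 0,"wx": 0,"wy": 0,"wz": 0,"gripper": 0.2}
  grip_force: 15

```text
time: 5.02
position: [0.4909, -0.3773, 0.0049]
tool_rot: [-2.058, -2.373, -0.0]
ft_force: [-0.7, 0.4, -0.6]
grip_width: 0.208
grip_force: 0.0
```

```bash
python3 - <<'E'
from h import *
im=vision.get_image("wrist");im2=vision.get_image("top")
a=cv2.resize(im["color"][180:420,100:450],(700,480)); b=cv2.resize(im2["color"][180:290,330:430],(100*3,110*3))
cv2.imwrite("pics/w2.png",im["color"]); cv2.imwrite("pics/t2.png",b)
plan([])
print(proj(im,[.4905,-.378,.03]),proj(im2,[.4905,-.378,.03]))
E
```

```text
now [ 0.4909 -0.3773  0.0049  0.142 ] zaxis [-0.  0. -1.] w 0.203 t 5.12
[277.5400289  241.68446023] [378.31497346 233.81184173]
```

View pics/w2.png

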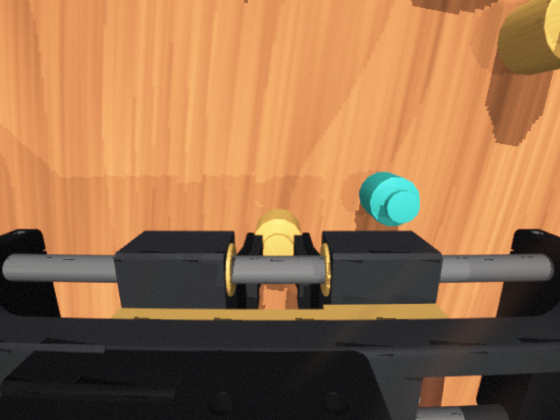

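```bash
python3 - <<'E'
from h import *
im=vision.get_image("wrist")
from scipy.spatial.transform import Rotation as R
s=ctrl.get_state(); M=R.from_rotvec(s["tool_rot"]).as_matrix(); p=s["position"]
for y in (0.009,.016):
  for x in (-.0095,.0095):
    for z in (0,-.02,-.04,-.06):
      print(y,x,z,[proj(im,p+M@np.array([x,sg*y,z])).round() for sg in (1,-1)])
E
python3 - <<'E'
import cv2
a=cv2.imread("pics/w2.png")[190:320,200:360]; cv2.imwrite("pics/w2c.png",cv2.resize(a,None,fx=4.5,fy=4.5,interpolation=2))
E
```

```text
0.009 -0.0095 0 [array([291., 241.]), array([266., 240.])]
0.009 -0.0095 -0.02 [array([292., 252.]), array([265., 252.])]
0.009 -0.0095 -0.04 [array([294., 265.]), array([263., 265.])]
0.009 -0.0095 -0.06 [array([296., 282.]), array([261., 282.])]
0.009 0.0095 0 [array([291., 215.]), array([265., 215.])]
0.009 0.0095 -0.02 [array([293., 224.]), array([264., 224.])]
0.009 0.0095 -0.04 [array([294., 234.]), array([263., 234.])]
0.009 0.0095 -0.06 [array([296., 248.]), array([261., 248.])]
0.016 -0.0095 0 [array([301., 241.]), array([256., 240.])]
0.016 -0.0095 -0.02 [array([303., 252.]), array([254., 252.])]
0.016 -0.0095 -0.04 [array([306., 265.]), array([251., 265.])]
0.016 -0.0095 -0.06 [array([309., 282.]), array([248., 282.])]
0.016 0.0095 0 [array([301., 215.]), array([255., 215.])]
0.016 0.0095 -0.02 [array([304., 224.]), array([253., 224.])]
0.016 0.0095 -0.04 [array([307., 234.]), array([250., 234.])]
0.016 0.0095 -0.06 [array([310., 248.]), array([247., 248.])]
```

View pics/w2c.png

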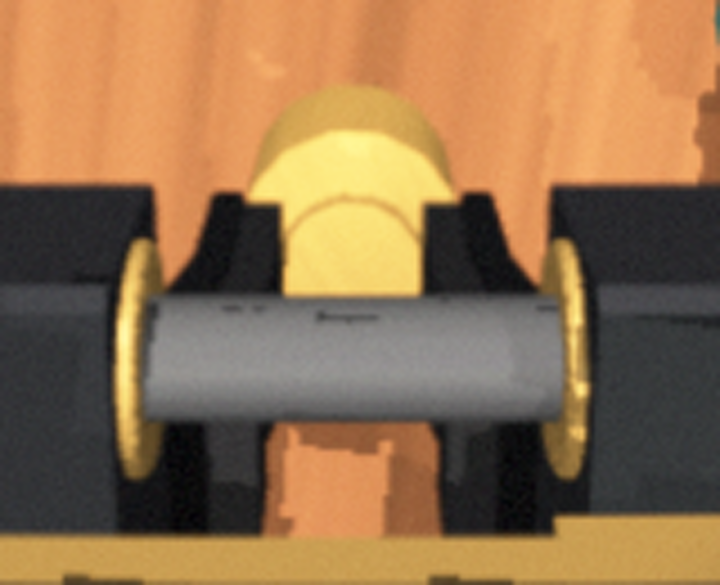

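The weight sits centred between the fingers, but they have only just reached the commanded 0.2, with no contact force yet. I'll close further.

Emit:
jog_arm:
  increments:
    - {"tx": 0,"ty": 0,"tz": 0,"wx": 0,"wy": 0,"wz": 0,"gripper": 0.15}
    - {"tx": 0,"ty": 0,"tz": 0,"wx": 0,"wy": 0,"wz": 0,"gripper": 0.1}
    - {"tx": 0,"ty": 0,"tz": 0,"wx": 0,"wy": 0,"wz": 0,"gripper": 0.05}
    - {"tx": 0,"ty": 0,"tz": 0,"wx": 0,"wy": 0,"wz": 0,"gripper": 0.0}
    - {"tx": 0,"ty": 0,"tz": 0,"wx": 0,"wy": 0,"wz": 0,"gripper": 0.0}
  grip_force: 15

```text
time: 5.58
position: [0.491, -0.3772, 0.005]
tool_rot: [2.058, 2.374, 0.0]
ft_force: [0.2, -0.5, -1.2]
grip_width: 0.022
grip_force: 0.0
```

```bash
python3 - <<'E'
from h import *
im=vision.get_image("wrist");a=im["color"][170:320,180:380]; im2=vision.get_image("scene");b=im2["color"][165:265,170:270]
cv2.imwrite("pics/w3.png",np.hstack([cv2.resize(a,(400,300)),cv2.resize(b,(300,300))]))
plan([])
E
```

```text
now [ 0.491  -0.3773  0.005   0.1421] zaxis [ 0.  0. -1.] w 0.004 t 5.68
```

View pics/w3.png

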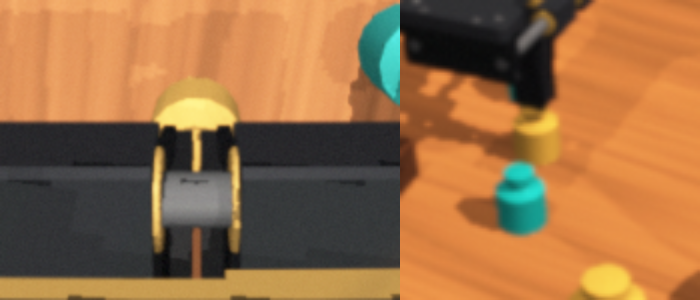

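```bash
python3 - <<'E'
from h import *
im2=vision.get_image("scene");p=ctrl.get_state()["position"]
for dz in (0,.02,.04,.06):
    q=proj(im2,p+[0,0,dz]); print(dz,q.round(1),"crop",((q-[170,165])*3+[400,0]).round())
im=vision.get_image("wrist")
for dz in (0,.02,.04,.06): print(proj(im,p+[0,0,dz]).round(1))
b=im2["color"][165:265,170:270]; cv2.imwrite("pics/s4.png",cv2.resize(b,(600,600),interpolation=cv2.INTER_CUBIC))
E
```

```text
0 [215.6 213.7] crop [537. 146.]
0.02 [215.  205.7] crop [535. 122.]
0.04 [214.3 197.5] crop [533.  98.]
0.06 [213.6 189.1] crop [531.  72.]
[278.3 227.9]
[278.3 237.8]
[278.3 250. ]
[278.4 265.2]
```

View pics/s4.png

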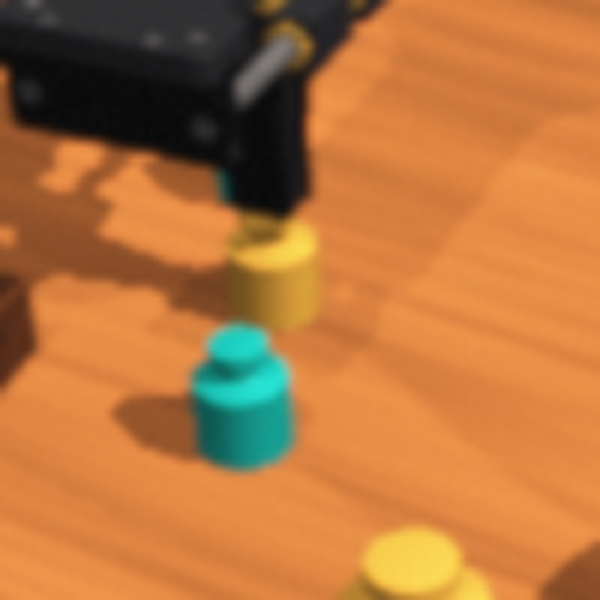

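The scene picture shows the closed fingertips ending at about (214,200), just above the 200 weight's knob. That is roughly 38–40 mm higher than the reported TCP. So the real fingertips sit about 40 mm behind the reported TCP. I'll open, go lower with that offset, and watch the force.

Emit:
jog_arm:
  increments:
    - {"tx": 0,"ty": 0,"tz": -5,"wx": 0,"wy": 0,"wz": 0,"gripper": 0.6}
    - {"tx": 0,"ty": 0,"tz": -5,"wx": 0,"wy": 0,"wz": 0,"gripper": 0.6}
    - {"tx": 0,"ty": 0,"tz": -5,"wx": 0,"wy": 0,"wz": 0,"gripper": 0.6}
    - {"tx": 0,"ty": 0,"tz": -5,"wx": 0,"wy": 0,"wz": 0,"gripper": 0.6}
    - {"tx": 0,"ty": 0,"tz": -5,"wx": 0,"wy": 0,"wz": 0,"gripper": 0.6}

```text
time: 6.2
position: [0.4909, -0.3772, 0.0099]
tool_rot: [-2.058, -2.373, -0.0]
ft_force: [-0.0, -0.8, 0.1]
grip_width: 0.301
grip_force: 0.0
```

Emit:
jog_arm:
  increments:
    - {"tx": 0,"ty": 0,"tz": 0,"wx": 0,"wy": 0,"wz": 0,"gripper": 0.6}
    - {"tx": 0,"ty": 0,"tz": 0,"wx": 0,"wy": 0,"wz": 0,"gripper": 0.6}
    - {"tx": 0,"ty": 0,"tz": 0,"wx": 0,"wy": 0,"wz": 0,"gripper": 0.6}
    - {"tx": 0,"ty": 0,"tz": 8,"wx": 0,"wy": 0,"wz": 0,"gripper": 0.6}
    - {"tx": 0,"ty": 0,"tz": 15,"wx": 0,"wy": 0,"wz": 0,"gripper": 0.6}

```text
time: 6.62
position: [0.4912, -0.3773, -0.0055]
tool_rot: [2.058, 2.373, 0.0]
ft_force: [0.5, 0.3, -0.3]
grip_width: 0.589
grip_force: 0.0
```

Emit:
jog_arm:
  increments:
    - {"tx": 0,"ty": 0,"tz": 4,"wx": 0,"wy": 0,"wz": 0,"gripper": 0.6}
    - {"tx": 0,"ty": 0,"tz": 8,"wx": 0,"wy": 0,"wz": 0,"gripper": 0.6}
    - {"tx": 0,"ty": 0,"tz": 12,"wx": 0,"wy": 0,"wz": 0,"gripper": 0.6}
    - {"tx": 0,"ty": 0,"tz": 15,"wx": 0,"wy": 0,"wz": 0,"gripper": 0.6}
    - {"tx": 0,"ty": 0,"tz": 15,"wx": 0,"wy": 0,"wz": 0,"gripper": 0.6}

```text
time: 7.03
position: [0.4905, -0.3769, -0.0209]
tool_rot: [-2.057, -2.373, 0.0]
ft_force: [-0.1, -0.2, 0.7]
grip_width: 0.595
grip_force: 0.0
```

Emit:
jog_arm:
  increments:
    - {"tx": 0,"ty": 0,"tz": 3,"wx": 0,"wy": 0,"wz": 0,"gripper": 0.6}
    - {"tx": 0,"ty": 0,"tz": 6,"wx": 0,"wy": 0,"wz": 0,"gripper": 0.6}
    - {"tx": 0,"ty": 0,"tz": 9,"wx": 0,"wy": 0,"wz": 0,"gripper": 0.6}
    - {"tx": 0,"ty": 0,"tz": 9,"wx": 0,"wy": 0,"wz": 0,"gripper": 0.4}
    - {"tx": 0,"ty": 0,"tz": 9,"wx": 0,"wy": 0,"wz": 0,"gripper": 0.3}
  grip_force: 15

```text
time: 7.45
position: [0.4908, -0.3771, -0.0293]
tool_rot: [-2.058, -2.373, 0.0]
ft_force: [-0.5, 0.5, -0.2]
grip_width: 0.519
grip_force: 0.0
```

Emit:
jog_arm:
  increments:
    - {"tx": 0,"ty": 0,"tz": 0,"wx": 0,"wy": 0,"wz": 0,"gripper": 0.2}
    - {"tx": 0,"ty": 0,"tz": 0,"wx": 0,"wy": 0,"wz": 0,"gripper": 0.2}
    - {"tx": 0,"ty": 0,"tz": 0,"wx": 0,"wy": 0,"wz": 0,"gripper": 0.2}
    - {"tx": 0,"ty": 0,"tz": 0,"wx": 0,"wy": 0,"wz": 0,"gripper": 0.2}
    - {"tx": 0,"ty": 0,"tz": 0,"wx": 0,"wy": 0,"wz": 0,"gripper": 0.2}
  grip_force: 15

```text
time: 7.87
position: [0.4911, -0.3774, -0.0289]
tool_rot: [2.058, 2.373, 0.0]
ft_force: [0.4, -0.8, 0.6]
grip_width: 0.355
grip_force: 15.0
```

```bash
python3 - <<'E'
from h import *
im=vision.get_image("scene")
plan([])
s=ctrl.get_state();print(s["grip_force"],s["ft_force"])
b=im["color"][165:265,170:270]; cv2.imwrite("pics/s5.png",cv2.resize(b,(600,600),interpolation=cv2.INTER_CUBIC))
E
```

```text
now [ 0.4911 -0.3773 -0.0289  0.142 ] zaxis [ 0. -0. -1.] w 0.36 t 7.92
15.002607726444808 [-0.29031489 -0.13288881  0.74946839]
```

Gripped: 31 mm opening at 15 N. Next I'll lift it and carry it to the pan.

Emit:
jog_arm:
  increments:
    - {"tx": 0,"ty": 0,"tz": -25,"wx": 0,"wy": 0,"wz": 0,"gripper": 0.2}
    - {"tx": 0,"ty": 0,"tz": -60,"wx": 0,"wy": 0,"wz": 0,"gripper": 0.2}
    - {"tx": 0,"ty": 0,"tz": -100,"wx": 0,"wy": 0,"wz": 0,"gripper": 0.2}
    - {"tx": 0,"ty": 0,"tz": -135,"wx": 0,"wy": 0,"wz": 0,"gripper": 0.2}
    - {"tx": 0,"ty": 0,"tz": -159,"wx": 0,"wy": 0,"wz": 0,"gripper": 0.2}
  grip_force: 15

```text
time: 8.33
position: [0.4915, -0.3781, 0.1333]
tool_rot: [2.057, 2.371, 0.001]
ft_force: [-0.4, -0.2, -1.5]
grip_width: 0.358
grip_force: 15.0
```

```bash
python3 - <<'E'
from h import *
y=.142
plan([[.525,-.22,.13,y],[.5575,-.06,.13,y],[.5575,-.06,.098,y]])
E
```

```text
now [ 0.4915 -0.3781  0.1333  0.1416] zaxis [ 0.003 -0.001 -1.   ] w 0.358 t 8.33
[0.525, -0.22, 0.13, 0.142] tx 151.8 ty 55.4 tz 3.3 wz -0.000  len 162
[0.5575, -0.06, 0.13, 0.142] tx 153.8 ty 54.8 tz -0.0 wz -0.000  len 163
[0.5575, -0.06, 0.098, 0.142] tx 0.0 ty 0.0 tz 32.0 wz -0.000  len 32
```

Emit:
jog_arm:
  increments:
    - {"tx": 24,"ty": 9,"tz": 0,"wx": 0,"wy": 0,"wz": 0,"gripper": 0.2}
    - {"tx": 56,"ty": 20,"tz": 0,"wx": 0,"wy": 0,"wz": 0,"gripper": 0.2}
    - {"tx": 88,"ty": 32,"tz": 0,"wx": 0,"wy": 0,"wz": 0,"gripper": 0.2}
    - {"tx": 120,"ty": 44,"tz": 0,"wx": 0,"wy": 0,"wz": 0,"gripper": 0.2}
    - {"tx": 152,"ty": 55,"tz": 0,"wx": 0,"wy": 0,"wz": 0,"gripper": 0.2}

```text
time: 8.75
position: [0.5237, -0.2172, 0.1296]
tool_rot: [-2.058, -2.373, -0.0]
ft_force: [0.5, 0.3, -2.8]
grip_width: 0.354
grip_force: 15.0
```

Emit:
jog_arm:
  increments:
    - {"tx": 36,"ty": 13,"tz": 0,"wx": 0,"wy": 0,"wz": 0,"gripper": 0.2}
    - {"tx": 72,"ty": 26,"tz": 0,"wx": 0,"wy": 0,"wz": 0,"gripper": 0.2}
    - {"tx": 108,"ty": 39,"tz": 0,"wx": 0,"wy": 0,"wz": 0,"gripper": 0.2}
    - {"tx": 136,"ty": 49,"tz": 0,"wx": 0,"wy": 0,"wz": 0,"gripper": 0.2}
    - {"tx": 154,"ty": 55,"tz": 0,"wx": 0,"wy": 0,"wz": 0,"gripper": 0.2}

```text
time: 9.17
position: [0.5566, -0.0536, 0.1294]
tool_rot: [-2.051, -2.377, -0.002]
ft_force: [-0.3, 0.1, -2.1]
grip_width: 0.358
grip_force: 15.0
```

Emit:
jog_arm:
  increments:
    - {"tx": 0,"ty": 0,"tz": 8,"wx": 0,"wy": 0,"wz": 0,"gripper": 0.2}
    - {"tx": 0,"ty": 0,"tz": 15,"wx": 0,"wy": 0,"wz": 0,"gripper": 0.2}
    - {"tx": 0,"ty": 0,"tz": 22,"wx": 0,"wy": 0,"wz": 0,"gripper": 0.2}
    - {"tx": 0,"ty": 0,"tz": 26,"wx": 0,"wy": 0,"wz": 0,"gripper": 0.2}
    - {"tx": 0,"ty": 0,"tz": 26,"wx": 0,"wy": 0,"wz": 0,"gripper": 0.2}

```text
time: 9.58
position: [0.5551, -0.0605, 0.1025]
tool_rot: [-2.061, -2.369, 0.003]
ft_force: [-1.1, 0.2, -3.1]
grip_width: 0.356
grip_force: 15.0
```

```bash
python3 - <<'E'
from h import *
im=vision.get_image("scene"); im2=vision.get_image("top")
plan([])
a=cv2.resize(im["color"][140:300,300:500],(500,400)); b=cv2.resize(im2["color"][140:260,140:260],(300,400))
cv2.imwrite("pics/s6.png",np.hstack([a,b[:, :290]]))
E
```

```text
now [ 0.5562 -0.0601  0.1038  0.14  ] zaxis [-0. -0. -1.] w 0.353 t 9.68
```

View pics/s6.png

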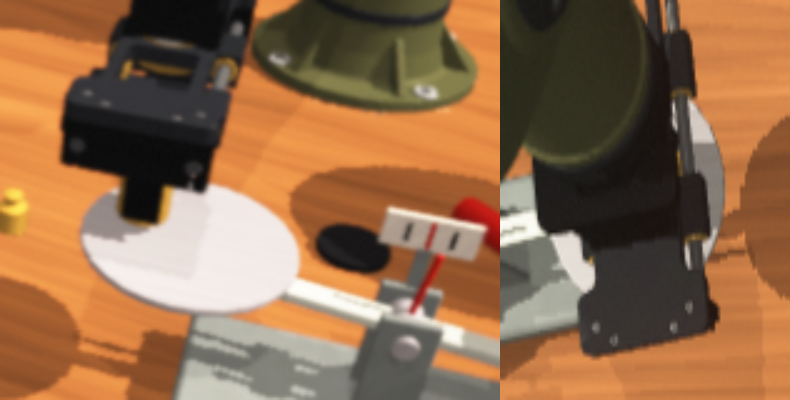

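The weight hangs over the far-left part of the pan, at crop (145,222), and the 100 is visible at left. Now I'll lower it slowly, watching the force.

Emit:
jog_arm:
  increments:
    - {"tx": 0,"ty": 0,"tz": 2,"wx": 0,"wy": 0,"wz": 0,"gripper": 0.2}
    - {"tx": 0,"ty": 0,"tz": 4,"wx": 0,"wy": 0,"wz": 0,"gripper": 0.2}
    - {"tx": 0,"ty": 0,"tz": 6,"wx": 0,"wy": 0,"wz": 0,"gripper": 0.2}
    - {"tx": 0,"ty": 0,"tz": 7,"wx": 0,"wy": 0,"wz": 0,"gripper": 0.2}
    - {"tx": 0,"ty": 0,"tz": 7,"wx": 0,"wy": 0,"wz": 0,"gripper": 0.2}

```text
time: 10.1
position: [0.5563, -0.0587, 0.0967]
tool_rot: [-2.058, -2.373, 0.0]
ft_force: [1.0, 0.1, -2.0]
grip_width: 0.36
grip_force: 15.0
```

Emit:
jog_arm:
  increments:
    - {"tx": 0,"ty": 0,"tz": 0.5,"wx": 0,"wy": 0,"wz": 0,"gripper": 0.2}
    - {"tx": 0,"ty": 0,"tz": 1,"wx": 0,"wy": 0,"wz": 0,"gripper": 0.2}
    - {"tx": 0,"ty": 0,"tz": 1.5,"wx": 0,"wy": 0,"wz": 0,"gripper": 0.2}
    - {"tx": 0,"ty": 0,"tz": 1.5,"wx": 0,"wy": 0,"wz": 0,"gripper": 0.2}
    - {"tx": 0,"ty": 0,"tz": 1.5,"wx": 0,"wy": 0,"wz": 0,"gripper": 0.2}

```text
time: 10.52
position: [0.5565, -0.0588, 0.0955]
tool_rot: [2.058, 2.373, 0.0]
ft_force: [0.0, 0.1, -1.7]
grip_width: 0.362
grip_force: 15.0
```

Emit:
jog_arm:
  increments:
    - {"tx": 0,"ty": 0,"tz": 0.5,"wx": 0,"wy": 0,"wz": 0,"gripper": 0.2}
    - {"tx": 0,"ty": 0,"tz": 1,"wx": 0,"wy": 0,"wz": 0,"gripper": 0.2}
    - {"tx": 0,"ty": 0,"tz": 1,"wx": 0,"wy": 0,"wz": 0,"gripper": 0.2}
    - {"tx": 0,"ty": 0,"tz": 1,"wx": 0,"wy": 0,"wz": 0,"gripper": 0.2}
    - {"tx": 0,"ty": 0,"tz": 1,"wx": 0,"wy": 0,"wz": 0,"gripper": 0.2}

```text
time: 10.93
position: [0.5565, -0.0588, 0.0945]
tool_rot: [-2.058, -2.373, -0.0]
ft_force: [0.2, 0.3, -1.8]
grip_width: 0.357
grip_force: 15.0
```

Emit:
jog_arm:
  increments:
    - {"tx": 0,"ty": 0,"tz": 0.5,"wx": 0,"wy": 0,"wz": 0,"gripper": 0.2}
    - {"tx": 0,"ty": 0,"tz": 1,"wx": 0,"wy": 0,"wz": 0,"gripper": 0.2}
    - {"tx": 0,"ty": 0,"tz": 1,"wx": 0,"wy": 0,"wz": 0,"gripper": 0.2}
    - {"tx": 0,"ty": 0,"tz": 1,"wx": 0,"wy": 0,"wz": 0,"gripper": 0.2}
    - {"tx": 0,"ty": 0,"tz": 1,"wx": 0,"wy": 0,"wz": 0,"gripper": 0.2}

```text
time: 11.35
position: [0.5567, -0.0588, 0.0937]
tool_rot: [2.058, 2.373, 0.001]
ft_force: [-0.7, -0.7, 0.0]
grip_width: 0.361
grip_force: 15.0
```

The force has gone to about zero, so the pan carries the weight. Releasing.

Emit:
jog_arm:
  increments:
    - {"tx": 0,"ty": 0,"tz": 0,"wx": 0,"wy": 0,"wz": 0,"gripper": 0.38}
    - {"tx": 0,"ty": 0,"tz": 0,"wx": 0,"wy": 0,"wz": 0,"gripper": 0.45}
    - {"tx": 0,"ty": 0,"tz": 0,"wx": 0,"wy": 0,"wz": 0,"gripper": 0.6}
    - {"tx": 0,"ty": 0,"tz": 0,"wx": 0,"wy": 0,"wz": 0,"gripper": 0.6}
    - {"tx": 0,"ty": 0,"tz": 0,"wx": 0,"wy": 0,"wz": 0,"gripper": 0.6}

```text
time: 11.77
position: [0.5566, -0.0588, 0.0935]
tool_rot: [2.058, 2.373, 0.0]
ft_force: [-0.1, 0.7, -1.2]
grip_width: 0.564
grip_force: 0.0
```

Emit:
jog_arm:
  increments:
    - {"tx": 0,"ty": 0,"tz": -10,"wx": 0,"wy": 0,"wz": 0,"gripper": 0.6}
    - {"tx": 0,"ty": 0,"tz": -25,"wx": 0,"wy": 0,"wz": 0,"gripper": 0.6}
    - {"tx": 0,"ty": 0,"tz": -40,"wx": 0,"wy": 0,"wz": 0,"gripper": 0.6}
    - {"tx": 0,"ty": 0,"tz": -50,"wx": 0,"wy": 0,"wz": 0,"gripper": 0.6}
    - {"tx": 0,"ty": 0,"tz": -50,"wx": 0,"wy": 0,"wz": 0,"gripper": 0.6}

```text
time: 12.18
position: [0.5584, -0.059, 0.1464]
tool_rot: [2.056, 2.371, 0.006]
ft_force: [0.1, 0.9, 0.1]
grip_width: 0.599
grip_force: 0.0
```

```bash
python3 - <<'E'
from h import *
im=vision.get_image("scene")
for r in vision.spot_in("scene","weight_200"): b=r["bbox"];print(round(r["conf"],2),np.round(b),onz(im,(b[0]+b[2])/2,(b[1]+b[3])/2,.143 if b[0]>320 else .017).round(4))
print("expect body centre",proj(im,[.5567,-.0588,.143]).round())
plan([[.5067,-.13,.11,.142],[.448,-.196,.04,.142],[.448,-.196,-.029,.142]])
E
```

```text
0.73 [210. 178. 219. 201.] [ 0.427  -0.4245  0.017 ]
0.73 [201. 219. 222. 241.] [ 0.5545 -0.3411  0.017 ]
0.72 [226. 252. 253. 290.] [ 0.6263 -0.2308  0.017 ]
0.57 [349. 210. 371. 237.] [ 0.567  -0.0536  0.143 ]
expect body centre [359. 219.]
now [ 0.5567 -0.0587  0.1438  0.1422] zaxis [ 0.001  0.    -1.   ] w 0.601 t 12.28
[0.5067, -0.13, 0.11, 0.142] tx -63.5 ty -59.6 tz 33.8 wz 0.000  len 93
[0.448, -0.196, 0.04, 0.142] tx -57.0 ty -67.4 tz 70.0 wz -0.000  len 113
[0.448, -0.196, -0.029, 0.142] tx 0.0 ty 0.0 tz 69.0 wz -0.000  len 69
```

The 200 stands upright on the pan, with its box at (349–371, 210–237). Next I'll move above the 100.

Emit:
jog_arm:
  increments:
    - {"tx": -24,"ty": -25,"tz": 0,"wx": 0,"wy": 0,"wz": 0,"gripper": 0.6}
    - {"tx": -50,"ty": -53,"tz": 0,"wx": 0,"wy": 0,"wz": 0,"gripper": 0.6}
    - {"tx": -76,"ty": -81,"tz": 0,"wx": 0,"wy": 0,"wz": 0,"gripper": 0.6}
    - {"tx": -102,"ty": -108,"tz": 0,"wx": 0,"wy": 0,"wz": 0,"gripper": 0.6}
    - {"tx": -120,"ty": -127,"tz": 10,"wx": 0,"wy": 0,"wz": 0,"gripper": 0.6}

```text
time: 12.7
position: [0.4459, -0.1986, 0.1338]
tool_rot: [2.061, 2.37, 0.001]
ft_force: [0.5, -1.2, 0.7]
grip_width: 0.597
grip_force: 0.0
```

Emit:
jog_arm:
  increments:
    - {"tx": 0,"ty": 0,"tz": 20,"wx": 0,"wy": 0,"wz": 0,"gripper": 0.6}
    - {"tx": 0,"ty": 0,"tz": 40,"wx": 0,"wy": 0,"wz": 0,"gripper": 0.6}
    - {"tx": 0,"ty": 0,"tz": 60,"wx": 0,"wy": 0,"wz": 0,"gripper": 0.6}
    - {"tx": 0,"ty": 0,"tz": 70,"wx": 0,"wy": 0,"wz": 0,"gripper": 0.6}
    - {"tx": 0,"ty": 0,"tz": 70,"wx": 0,"wy": 0,"wz": 0,"gripper": 0.6}

```text
time: 13.12
position: [0.4452, -0.1948, 0.0608]
tool_rot: [-2.055, -2.37, 0.005]
ft_force: [-0.7, -0.2, -0.6]
grip_width: 0.597
grip_force: 0.0
```

```bash
python3 - <<'E'
from h import *
im=vision.get_image("wrist")
for r in vision.spot_in("wrist","weight_100"): b=r["bbox"];print(round(r["conf"],2),np.round(b),onz(im,(b[0]+b[2])/2,(b[1]+b[3])/2,.02).round(4))
hsv=cv2.cvtColor(im["color"],cv2.COLOR_BGR2HSV); c=proj(im,[.448,-.196,.02]); print("exp",c)
plan([])
cv2.imwrite("pics/w7.png",im["color"])
E
```

```text
0.87 [540.   2. 560.  56.] [ 0.6282 -0.0229  0.02  ]
0.71 [445.   0. 560. 107.] [ 0.5956 -0.0464  0.02  ]
0.56 [266. 195. 292. 225.] [ 0.4453 -0.1925  0.02  ]
exp [281.61407426 214.31300585]
now [ 0.4476 -0.1955  0.0634  0.1421] zaxis [-0.001 -0.    -1.   ] w 0.601 t 13.22
```

View pics/w7.png

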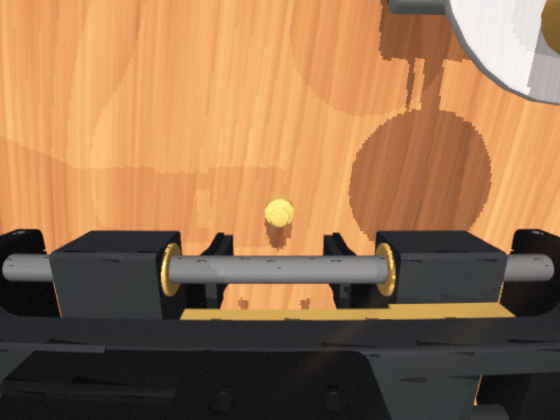

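The 100 is centred between the fingers at (280,211), so I'll go down and grasp it.

Emit:
jog_arm:
  increments:
    - {"tx": 1,"ty": 0,"tz": 25,"wx": 0,"wy": 0,"wz": 0,"gripper": 0.6}
    - {"tx": 1,"ty": 0,"tz": 50,"wx": 0,"wy": 0,"wz": 0,"gripper": 0.6}
    - {"tx": 1,"ty": 0,"tz": 72,"wx": 0,"wy": 0,"wz": 0,"gripper": 0.6}
    - {"tx": 1,"ty": 0,"tz": 84,"wx": 0,"wy": 0,"wz": 0,"gripper": 0.6}
    - {"tx": 1,"ty": 0,"tz": 90,"wx": 0,"wy": 0,"wz": 0,"gripper": 0.6}

```text
time: 13.63
position: [0.4474, -0.1943, -0.0273]
tool_rot: [-2.057, -2.373, 0.001]
ft_force: [0.2, 0.4, 0.7]
grip_width: 0.604
grip_force: 0.0
```

Emit:
jog_arm:
  increments:
    - {"tx": 0,"ty": 0,"tz": 3,"wx": 0,"wy": 0,"wz": 0,"gripper": 0.6}
    - {"tx": 0,"ty": 0,"tz": 5,"wx": 0,"wy": 0,"wz": 0,"gripper": 0.5}
    - {"tx": 0,"ty": 0,"tz": 5,"wx": 0,"wy": 0,"wz": 0,"gripper": 0.4}
    - {"tx": 0,"ty": 0,"tz": 5,"wx": 0,"wy": 0,"wz": 0,"gripper": 0.3}
    - {"tx": 0,"ty": 0,"tz": 5,"wx": 0,"wy": 0,"wz": 0,"gripper": 0.1}
  grip_force: 12

```text
time: 14.05
position: [0.4485, -0.1947, -0.0307]
tool_rot: [2.057, 2.372, 0.002]
ft_force: [0.3, -0.1, 0.2]
grip_width: 0.38
grip_force: 0.0
```

Emit:
jog_arm:
  increments:
    - {"tx": 0,"ty": 0,"tz": 0,"wx": 0,"wy": 0,"wz": 0,"gripper": 0.1}
    - {"tx": 0,"ty": 0,"tz": 0,"wx": 0,"wy": 0,"wz": 0,"gripper": 0.1}
    - {"tx": 0,"ty": 0,"tz": 0,"wx": 0,"wy": 0,"wz": 0,"gripper": 0.1}
    - {"tx": 0,"ty": 0,"tz": 0,"wx": 0,"wy": 0,"wz": 0,"gripper": 0.1}
    - {"tx": 0,"ty": 0,"tz": 0,"wx": 0,"wy": 0,"wz": 0,"gripper": 0.1}
  grip_force: 12

```text
time: 14.47
position: [0.448, -0.1946, -0.0311]
tool_rot: [2.058, 2.373, 0.001]
ft_force: [-1.0, -0.6, 4.5]
grip_width: 0.278
grip_force: 12.0
```

The 100 is gripped: 24 mm opening at 12 N. Next, lift and carry it to the other side of the pan.

Emit:
jog_arm:
  increments:
    - {"tx": 0,"ty": 0,"tz": -25,"wx": 0,"wy": 0,"wz": 0,"gripper": 0.1}
    - {"tx": 0,"ty": 0,"tz": -65,"wx": 0,"wy": 0,"wz": 0,"gripper": 0.1}
    - {"tx": 0,"ty": 0,"tz": -105,"wx": 0,"wy": 0,"wz": 0,"gripper": 0.1}
    - {"tx": 0,"ty": 0,"tz": -145,"wx": 0,"wy": 0,"wz": 0,"gripper": 0.1}
    - {"tx": 0,"ty": 0,"tz": -181,"wx": 0,"wy": 0,"wz": 0,"gripper": 0.1}

```text
time: 14.88
position: [0.4474, -0.1948, 0.1515]
tool_rot: [2.058, 2.372, 0.001]
ft_force: [0.5, 0.7, -1.4]
grip_width: 0.275
grip_force: 12.0
```

Emit:
jog_arm:
  increments:
    - {"tx": 0,"ty": 0,"tz": -20,"wx": 0,"wy": 0,"wz": 0,"gripper": 0.1}
    - {"tx": 0,"ty": 0,"tz": -20,"wx": 0,"wy": 0,"wz": 0,"gripper": 0.1}
    - {"tx": 0,"ty": 0,"tz": -20,"wx": 0,"wy": 0,"wz": 0,"gripper": 0.1}
    - {"tx": 0,"ty": 0,"tz": -20,"wx": 0,"wy": 0,"wz": 0,"gripper": 0.1}
    - {"tx": 0,"ty": 0,"tz": -20,"wx": 0,"wy": 0,"wz": 0,"gripper": 0.1}

```text
time: 15.3
position: [0.4463, -0.1941, 0.1676]
tool_rot: [-2.056, -2.371, 0.003]
ft_force: [-0.3, -0.1, -1.4]
grip_width: 0.275
grip_force: 12.0
```

```bash
python3 - <<'E'
from h import *
im=vision.get_image("scene")
for r in vision.spot_in("scene","weight_100"): print(round(r["conf"],2),np.round(r["bbox"]))
print("held knob",proj(im,list(ctrl.get_state()["position"]+[0,0,.05])).round(), ctrl.get_state()["ft_force"].round(1))
plan([[.5500,-.007,.17,.142]])
E
```

```text
0.93 [201. 220. 220. 245.]
0.91 [349. 206. 370. 240.]
0.62 [224. 251. 253. 287.]
0.57 [208. 177. 219. 200.]
0.48 [318. 130. 319. 140.]
held knob [310. 129.] [ 0.3 -0.4 -0.9]
now [ 0.4466 -0.1943  0.1679  0.142 ] zaxis [-0.003  0.    -1.   ] w 0.278 t 15.4
[0.55, -0.007, 0.17, 0.142] tx 170.8 ty 128.9 tz -2.1 wz -0.000  len 214
```

Emit:
jog_arm:
  increments:
    - {"tx": 19,"ty": 14,"tz": 0,"wx": 0,"wy": 0,"wz": 0,"gripper": 0.1}
    - {"tx": 45,"ty": 34,"tz": 0,"wx": 0,"wy": 0,"wz": 0,"gripper": 0.1}
    - {"tx": 74,"ty": 55,"tz": 0,"wx": 0,"wy": 0,"wz": 0,"gripper": 0.1}
    - {"tx": 104,"ty": 77,"tz": 0,"wx": 0,"wy": 0,"wz": 0,"gripper": 0.1}
    - {"tx": 134,"ty": 100,"tz": 0,"wx": 0,"wy": 0,"wz": 0,"gripper": 0.1}

```text
time: 15.82
position: [0.5276, -0.0464, 0.1684]
tool_rot: [-2.058, -2.372, 0.002]
ft_force: [1.4, -0.3, -1.4]
grip_width: 0.277
grip_force: 12.0
```

Emit:
jog_arm:
  increments:
    - {"tx": 20,"ty": 15,"tz": 0,"wx": 0,"wy": 0,"wz": 0,"gripper": 0.1}
    - {"tx": 37,"ty": 28,"tz": 0,"wx": 0,"wy": 0,"wz": 0,"gripper": 0.1}
    - {"tx": 37,"ty": 28,"tz": 0,"wx": 0,"wy": 0,"wz": 0,"gripper": 0.1}
    - {"tx": 37,"ty": 28,"tz": 10,"wx": 0,"wy": 0,"wz": 0,"gripper": 0.1}
    - {"tx": 37,"ty": 28,"tz": 20,"wx": 0,"wy": 0,"wz": 0,"gripper": 0.1}

```text
time: 16.23
position: [0.5499, -0.0088, 0.1485]
tool_rot: [2.06, 2.371, -0.002]
ft_force: [-0.9, -0.1, -1.6]
grip_width: 0.277
grip_force: 12.0
```

Emit:
jog_arm:
  increments:
    - {"tx": 0,"ty": 0,"tz": 12,"wx": 0,"wy": 0,"wz": 0,"gripper": 0.1}
    - {"tx": 0,"ty": 0,"tz": 24,"wx": 0,"wy": 0,"wz": 0,"gripper": 0.1}
    - {"tx": 0,"ty": 0,"tz": 36,"wx": 0,"wy": 0,"wz": 0,"gripper": 0.1}
    - {"tx": 0,"ty": 0,"tz": 46,"wx": 0,"wy": 0,"wz": 0,"gripper": 0.1}
    - {"tx": 0,"ty": 0,"tz": 50,"wx": 0,"wy": 0,"wz": 0,"gripper": 0.1}

```text
time: 16.65
position: [0.5487, -0.0076, 0.0972]
tool_rot: [-2.058, -2.371, 0.004]
ft_force: [-0.0, 0.4, -1.4]
grip_width: 0.278
grip_force: 12.0
```

```bash
python3 - <<'E'
from h import *
im=vision.get_image("scene")
for r in vision.spot_in("scene","weight_100")+vision.spot_in("scene","pan"): print(round(r["conf"],2),np.round(r["bbox"]))
s=ctrl.get_state();print("held",proj(im,list(s["position"]+[0,0,.04])).round(), s["ft_force"].round(1))
plan([])
E
```

```text
0.98 [348. 205. 373. 240.]
0.8 [226. 253. 252. 289.]
0.57 [200. 220. 223. 244.]
0.56 [207. 178. 221. 203.]
0.95 [331. 215. 419. 269.]
held [394. 229.] [ 0.6  0.4 -0.4]
now [ 0.5501 -0.0073  0.0992  0.1418] zaxis [-0. -0. -1.] w 0.276 t 16.8
```

Emit:
jog_arm:
  increments:
    - {"tx": 0,"ty": 0,"tz": 1.5,"wx": 0,"wy": 0,"wz": 0,"gripper": 0.1}
    - {"tx": 0,"ty": 0,"tz": 3,"wx": 0,"wy": 0,"wz": 0,"gripper": 0.1}
    - {"tx": 0,"ty": 0,"tz": 4.5,"wx": 0,"wy": 0,"wz": 0,"gripper": 0.1}
    - {"tx": 0,"ty": 0,"tz": 6,"wx": 0,"wy": 0,"wz": 0,"gripper": 0.1}
    - {"tx": 0,"ty": 0,"tz": 7,"wx": 0,"wy": 0,"wz": 0,"gripper": 0.1}

```text
time: 17.22
position: [0.5502, -0.0071, 0.0925]
tool_rot: [2.058, 2.373, 0.0]
ft_force: [0.2, -0.1, -1.5]
grip_width: 0.274
grip_force: 12.0
```

Emit:
jog_arm:
  increments:
    - {"tx": 0,"ty": 0,"tz": 1,"wx": 0,"wy": 0,"wz": 0,"gripper": 0.1}
    - {"tx": 0,"ty": 0,"tz": 2,"wx": 0,"wy": 0,"wz": 0,"gripper": 0.1}
    - {"tx": 0,"ty": 0,"tz": 3,"wx": 0,"wy": 0,"wz": 0,"gripper": 0.1}
    - {"tx": 0,"ty": 0,"tz": 4,"wx": 0,"wy": 0,"wz": 0,"gripper": 0.1}
    - {"tx": 0,"ty": 0,"tz": 5,"wx": 0,"wy": 0,"wz": 0,"gripper": 0.1}

```text
time: 17.63
position: [0.5503, -0.0073, 0.0875]
tool_rot: [2.058, 2.373, 0.0]
ft_force: [-0.1, -0.6, -0.5]
grip_width: 0.276
grip_force: 12.0
```

Emit:
jog_arm:
  increments:
    - {"tx": 0,"ty": 0,"tz": 1,"wx": 0,"wy": 0,"wz": 0,"gripper": 0.1}
    - {"tx": 0,"ty": 0,"tz": 2,"wx": 0,"wy": 0,"wz": 0,"gripper": 0.1}
    - {"tx": 0,"ty": 0,"tz": 3,"wx": 0,"wy": 0,"wz": 0,"gripper": 0.1}
    - {"tx": 0,"ty": 0,"tz": 4,"wx": 0,"wy": 0,"wz": 0,"gripper": 0.1}
    - {"tx": 0,"ty": 0,"tz": 5,"wx": 0,"wy": 0,"wz": 0,"gripper": 0.1}

```text
time: 18.05
position: [0.5502, -0.0072, 0.0824]
tool_rot: [2.058, 2.373, 0.0]
ft_force: [-0.8, -1.0, 0.5]
grip_width: 0.279
grip_force: 12.0
```

Emit:
jog_arm:
  increments:
    - {"tx": 0,"ty": 0,"tz": 1,"wx": 0,"wy": 0,"wz": 0,"gripper": 0.1}
    - {"tx": 0,"ty": 0,"tz": 2,"wx": 0,"wy": 0,"wz": 0,"gripper": 0.1}
    - {"tx": 0,"ty": 0,"tz": 2,"wx": 0,"wy": 0,"wz": 0,"gripper": 0.1}
    - {"tx": 0,"ty": 0,"tz": 2,"wx": 0,"wy": 0,"wz": 0,"gripper": 0.1}
    - {"tx": 0,"ty": 0,"tz": 2,"wx": 0,"wy": 0,"wz": 0,"gripper": 0.1}

```text
time: 18.47
position: [0.5501, -0.0071, 0.0805]
tool_rot: [-2.058, -2.373, -0.0]
ft_force: [0.1, -0.9, 0.7]
grip_width: 0.275
grip_force: 12.0
```

```bash
python3 - <<'E'
from h import *
im=vision.get_image("scene")
for r in vision.spot_in("scene","weight_100")+vision.spot_in("scene","pan"): print(round(r["conf"],2),np.round(r["bbox"]))
f=[]
for i in range(4): vision.get_image("scene"); f.append(ctrl.get_state()["ft_force"])
print(np.mean(f,0).round(2))
plan([])
for z in (.123,.110): print("pan centre",proj(im,[.5538,-.0332,z]).round(1), "bottom",proj(im,[.6188,-.0332,z]).round(1))
E
```

```text
0.95 [347. 210. 367. 245.]
0.93 [225. 252. 254. 290.]
0.71 [202. 220. 222. 244.]
0.48 [208. 176. 223. 200.]
0.74 [330. 221. 419. 274.]
[-0.67 -0.17 -0.01]
now [ 0.5501 -0.0071  0.0805  0.142 ] zaxis [-0.  0. -1.] w 0.278 t 18.82
pan centre [374.  233.6] bottom [360.  258.3]
pan centre [372.8 240.4] bottom [358.8 265.3]
```

The pan has sunk to about level and the force is about zero. I'll release gently and retreat straight up.

Emit:
jog_arm:
  increments:
    - {"tx": 0,"ty": 0,"tz": 0.5,"wx": 0,"wy": 0,"wz": 0,"gripper": 0.3}
    - {"tx": 0,"ty": 0,"tz": 0.5,"wx": 0,"wy": 0,"wz": 0,"gripper": 0.35}
    - {"tx": 0,"ty": 0,"tz": 0.5,"wx": 0,"wy": 0,"wz": 0,"gripper": 0.45}
    - {"tx": 0,"ty": 0,"tz": 0.5,"wx": 0,"wy": 0,"wz": 0,"gripper": 0.5}
    - {"tx": 0,"ty": 0,"tz": 0.5,"wx": 0,"wy": 0,"wz": 0,"gripper": 0.55}

```text
time: 19.23
position: [0.5502, -0.0071, 0.08]
tool_rot: [2.058, 2.373, 0.0]
ft_force: [-0.0, 0.2, -0.6]
grip_width: 0.488
grip_force: 0.0
```

Emit:
jog_arm:
  increments:
    - {"tx": 0,"ty": 0,"tz": 0,"wx": 0,"wy": 0,"wz": 0,"gripper": 0.55}
    - {"tx": 0,"ty": 0,"tz": 0,"wx": 0,"wy": 0,"wz": 0,"gripper": 0.55}
    - {"tx": 0,"ty": 0,"tz": -6,"wx": 0,"wy": 0,"wz": 0,"gripper": 0.55}
    - {"tx": 0,"ty": 0,"tz": -18,"wx": 0,"wy": 0,"wz": 0,"gripper": 0.55}
    - {"tx": 0,"ty": 0,"tz": -35,"wx": 0,"wy": 0,"wz": 0,"gripper": 0.55}

```text
time: 19.65
position: [0.5493, -0.0073, 0.1151]
tool_rot: [-2.058, -2.372, 0.003]
ft_force: [-0.3, 0.8, -1.1]
grip_width: 0.55
grip_force: 0.0
```

Emit:
jog_arm:
  increments:
    - {"tx": 0,"ty": 0,"tz": -30,"wx": 0,"wy": 0,"wz": 0,"gripper": 0.55}
    - {"tx": 0,"ty": 0,"tz": -60,"wx": 0,"wy": 0,"wz": 0,"gripper": 0.55}
    - {"tx": 0,"ty": 0,"tz": -90,"wx": 0,"wy": 0,"wz": 0,"gripper": 0.55}
    - {"tx": 0,"ty": 0,"tz": -100,"wx": 0,"wy": 0,"wz": 0,"gripper": 0.55}
    - {"tx": 0,"ty": 0,"tz": -100,"wx": 0,"wy": 0,"wz": 0,"gripper": 0.55}

```text
time: 20.07
position: [0.5525, -0.0073, 0.2193]
tool_rot: [2.056, 2.37, 0.009]
ft_force: [0.5, 0.2, -0.6]
grip_width: 0.548
grip_force: 0.0
```

Emit:
jog_arm:
  increments:
    - {"tx": 0,"ty": 0,"tz": 0,"wx": 0,"wy": 0,"wz": 0,"gripper": 0.55}
    - {"tx": 0,"ty": 0,"tz": 0,"wx": 0,"wy": 0,"wz": 0,"gripper": 0.55}
    - {"tx": 0,"ty": 0,"tz": 0,"wx": 0,"wy": 0,"wz": 0,"gripper": 0.55}
    - {"tx": 0,"ty": 0,"tz": 0,"wx": 0,"wy": 0,"wz": 0,"gripper": 0.55}
    - {"tx": 0,"ty": 0,"tz": 0,"wx": 0,"wy": 0,"wz": 0,"gripper": 0.55}

```text
time: 20.48
position: [0.5495, -0.0072, 0.2139]
tool_rot: [-2.058, -2.373, 0.003]
ft_force: [-0.1, 0.1, -0.2]
grip_width: 0.548
grip_force: 0.0
```

```bash
python3 - <<'E'
from h import *
for k in range(2):
    im=vision.get_image("scene")
    for r in vision.spot_in("scene","weight_100")+vision.spot_in("scene","pan"):
        b=r["bbox"]; print(round(r["conf"],2),np.round(b,1))
    # red pointer centroid near index plate
    h=cv2.cvtColor(im["color"],cv2.COLOR_BGR2HSV)[225:275,440:500]
    m=(cv2.inRange(h,(0,150,90),(6,255,255))|cv2.inRange(h,(174,150,90),(180,255,255)))
    for r in range(0,50,6): 
        c=np.nonzero(m[r])[0]; print(225+r,(440+c.mean()).round(1) if len(c) else None,end="; ")
    print()
    for i in range(4): vision.get_image("scene")
for n,P,r,hh in (("200",[.5567,-.0588],.016,.041),("100",[.5503,-.007],.0125,.034)): print(n,proj(im,P+[.110]).round(),proj(im,P+[.110+hh]).round())
plan([])
E
```

```text
0.96 [226.4 252.7 254.3 289.9]
0.94 [201.  220.9 221.4 242.8]
0.69 [205.5 176.7 218.6 200.9]
0.66 [383.2 225.8 404.1 248.4]
0.62 [346.9 212.8 368.9 245.8]
225 490.0; 231 493.0; 237 492.9; 243 471.0; 249 469.0; 255 466.5; 261 464.5; 267 None; 273 None; 
0.94 [225.9 255.  252.6 290.6]
0.92 [346.8 212.5 368.8 245.9]
0.87 [386.8 223.5 404.  247.3]
0.65 [206.2 177.1 219.5 200.2]
0.63 [202.3 220.4 218.1 246.4]
0.82 [332.5 219.1 419.2 273.8]
225 490.0; 231 493.0; 237 492.9; 243 471.0; 249 469.0; 255 466.5; 261 464.5; 267 None; 273 None; 
200 [356. 236.] [360. 215.]
100 [390. 244.] [394. 226.]
now [ 0.5502 -0.0072  0.215   0.142 ] zaxis [ 0.  0. -1.] w 0.548 t 21.18
```

```bash
python3 - <<'E'
from h import *
i0=cv2.imread("pics/scene0.png"); im=vision.get_image("scene")
for c in (i0,im["color"]):
    h=cv2.cvtColor(c,cv2.COLOR_BGR2HSV)[225:270,450:482]
    m=(cv2.inRange(h,(0,130,90),(6,255,255))|cv2.inRange(h,(174,130,90),(180,255,255)))
    print([(225+r,round(450+np.nonzero(m[r])[0].mean(),1)) for r in range(0,45,3) if m[r].any()])
# pan height: beam arm / pan edge via matching pan patch
E=im
for name,c in (("start",i0),("now",im["color"])):
    g=cv2.inRange(cv2.cvtColor(c,cv2.COLOR_BGR2HSV),(0,0,150),(180,60,255))[190:290,320:425]
    col=g[:,40:70]; print(name,"pan bottom edge rows",[190+np.nonzero(g[:,k])[0].max() for k in (30,45,60)],"left/right",320+np.nonzero(g.any(0))[0].min())
    g2=cv2.inRange(cv2.cvtColor(c,cv2.COLOR_BGR2HSV),(0,0,150),(180,60,255))[250:340,505:560]
    print("lens pan bottom rows",[250+np.nonzero(g2[:,k])[0].max() for k in (30,40,50)])
for z in (.123,.110,.097): print(z,[proj(im,np.array([.5538,-.0332,z])+.065*np.array([np.cos(a),np.sin(a),0])).round(1)[1] for a in (-.3,0,.3)])
def mx(z,C): return max(proj(im,np.array([*C,z])+.065*np.array([np.cos(a),np.sin(a),0]))[1] for a in np.linspace(0,6.28,60))
print([round(mx(z,(.5538,-.0332)),1) for z in (.123,.11,.097)],[round(mx(z,(.518,.2243)),1) for z in (.123,.11,.097)])
E
```

```text
[(225, np.float64(481.0)), (231, np.float64(472.5)), (234, np.float64(471.5)), (237, np.float64(470.5)), (243, np.float64(475.5)), (246, np.float64(473.5)), (249, np.float64(472.5)), (252, np.float64(470.5)), (255, np.float64(469.0)), (258, np.float64(467.5)), (261, np.float64(466.0)), (264, np.float64(464.5))]
[(225, np.float64(481.0)), (231, np.float64(472.5)), (234, np.float64(471.5)), (237, np.float64(470.5)), (240, np.float64(471.0)), (243, np.float64(471.0)), (246, np.float64(470.0)), (249, np.float64(469.0)), (252, np.float64(468.0)), (255, np.float64(467.0)), (258, np.float64(466.0)), (261, np.float64(464.5)), (264, np.float64(463.5))]
start pan bottom edge rows [np.int64(255), np.int64(261), np.int64(289)] left/right 332
lens pan bottom rows [np.int64(309), np.int64(316), np.int64(320)]
now pan bottom edge rows [np.int64(263), np.int64(269), np.int64(289)] left/right 331
lens pan bottom rows [np.int64(339), np.int64(306), np.int64(311)]
0.123 [np.float64(252.7), np.float64(258.3), np.float64(261.6)]
0.11 [np.float64(259.7), np.float64(265.3), np.float64(268.6)]
0.097 [np.float64(266.5), np.float64(272.2), np.float64(275.5)]
[np.float64(262.3), np.float64(269.3), np.float64(276.2)] [np.float64(316.0), np.float64(323.4), np.float64(330.6)]
```

The pointer at (471,240) now meets the index mark at (470.5,237), and the pan has dropped about 13 mm, so the beam is level. Handing in.

```bash
python3 -c "
from bench import ctrl
print(ctrl.close_job())"
```

```text
the job is handed in; nothing more can be done
None
```

The 200 g and 100 g weights stand upright on the pan and the beam reads level; the 500 g weight was left where it stood, and the job is handed in (21 s of the 66 s used).

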